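Spring clamp held open around a glued panel edge

ROBOT

A 7-joint arm with a two-finger parallel gripper is mounted at the origin on the work surface. World frame = base frame: x ahead of the robot, y to its left, z up, the work surface at z = 0. Lengths are in m, angles in rad, forces in N, time in s.
With the tool pointing down it reaches from about 0.425 to 0.875 m from the base axis. Payload 4.7 kg.
Tool frame: the origin (TCP) lies on the front face of the gripper's body, between the roots of the fingers; the fingertips stand 73 mm ahead of it and the grasp point (between the pads) lies 54 mm ahead of it (tcp_to_tips is the distance from the TCP to the fingertips, in m); z points along the fingers, y is the line along which they close (so a half turn about z gives the same grasp; the last joint's range is limited). The gripper opens to 85 mm and grips with 20 to 120 N. Pads are 22 mm wide; open, the fingers measure 114 mm over their backs; the gripper's body (76 mm by 85 mm) begins 54 mm behind the grasp point. The pads swing forward as they close: fully open they stand 13 mm farther back than shut.
Start: joints at [1.286, 0.321, -0.07, 1.45, 0.023, 1.371, -0.057], TCP at [0.191, -0.621, 0.304] pointing down, gripper open.
Joint ranges: [-2.86, 2.86], [-0.3, 2.09], [-1.38, 1.24], [0.06, 2.45], [-1.56, 4.7], [0.09, 2.05], [-2.69, 2.69]. Speed limits (rad/s): [2.57, 2.57, 3.14, 3.14, 3.14, 3.14, 3.14].

INTERFACE

Orientations are given as a unit quaternion [x, y, z, w].
In Python, from bench import reach, movel, move_joints, set_gripper, hold, solve_ik, read_state, read_camera, calibration, PlanningError, job_done, tcp_to_tips gives the robot as it stands. Calls block until the motion is done:
- reach(position, orientation): joint-space move of the TCP to a pose.
- movel(position, orientation=None, velocity=0.15): straight line of the TCP; orientation=None keeps the orientation; velocity is the mean speed in m/s.
- move_joints(angles): joint-space move.
- set_gripper(opening, strength=None): opening from 0.0 (shut) to 1.0 (fully open); strength is the grip in N (None keeps the last); returns when the fingers have stopped.
- hold(seconds).
- solve_ik(position, orientation): joint angles nearest the present ones, or None.
- read_state(): the state.
- read_camera(name): name is "side" or "top"; returns the picture (384x512x3 uint8, red, green, blue); there is no depth.
- calibration(name): a dict with "intrinsics" (3x3 intrinsics, pixels), "pose" (4x4, takes a point from camera to world coordinates). Camera axes: x right, y down, z forward; pixel columns grow to the right and rows downward; lengths in m; the calibration is good to about 2 mm. A picture is of the moment at which its call begins. calibration takes no time and is no camera call.
A pose or a line that the arm cannot do raises PlanningError and nothing moves.
- job_done(): hands the job in; it is judged then, once.
The state is a dict: "time_s": time; "joint_pos": joint angles; "joint_vel": joint speeds; "tau": joint torques, N m; "tool_pos": TCP position; "tool_rot": TCP orientation; "wrist_force": force on the tool from outside, world axes, zero at the start; "torque": the same for the moment, N m; "finger_gap": opening from 0.0 (shut) to 1.0 (fully open); "grip_force": force on a finger pad.
Only numpy, scipy, OpenCV 4.12 (cv2) and the standard library are available. Lean on these libraries where they do the work, as an engineer would, in place of code of your own. Each camera call takes 0.05 s, during which the arm holds its last target. There are 200 camera calls.

TASK

Take the spring clamp lying on the bench by its two handles, squeeze it wide open against its spring, and carry it to the upright plywood panel. Hold it gaping around the panel's free upright edge, one jaw on either side of the two small glued patches, level with them and with the jaw faces opposite the middle of the patches, without touching the panel or patches, because the glue is wet. Finish while still holding it there, open and clear of the surface: do not let it bite and do not let go; leave the other things on the bench alone.

Things in the scene. Friction and masses are not known exactly. Their poses are not given: they have to be found in the camera images.
- clip: Spring clamp (dark steel, black rubber handles and jaw faces) lying flat, 28 mm high, 134 mm long, about 80 g; two arms like a clothes peg. Body = +y arm with the vertical pivot pin; origin at the pin's foot. Shut, x is the middle line from handles to jaws (tips 62 mm ahead of the pin, handle ends 72 behind); 60 mm wide over the grip points, 70 at the handle ends. Open, the middle line is x turned by -joint/2.
- clip_arm (a joint): Opening angle between the arms, rad: 0 = shut, 0.5 = fully open at a hard stop. A spring shuts it: squeezing the handles together opens the jaws, with about 4 N a handle at first, 10 N at the stop. At the stop the outer handle faces are parallel, 36 mm apart, and the jaw faces' middles about 28 mm apart.
- jaw_l (a point): Middle of the rubber jaw face of the +y arm (face 14 mm long, 28 mm high), 55 mm ahead of the pin, 14 mm above the underside.
- jaw_r (a point): The same point of the other (-y) arm's jaw face. The two meet when the clamp is shut.
- handle_l (a point): Grip point on the outer face of the +y arm's black handle, about 52 mm behind the pin, 14 mm above the underside. Handles are flat slabs 36 mm long, 28 mm high, 8 mm thick; the shut handles splay apart towards their ends, each 0.25 rad from the middle line.
- handle_r (a point): The same grip point on the outer face of the -y arm's handle.
- panel: Upright plywood panel 200 mm long, 5 mm thick, from 45 to 190 mm above the bench, fixed in a heavy slotted wooden block 120 x 85 x 55 mm that begins 60 mm behind the free edge. Origin: on the bench surface under the free upright edge, which faces the robot; x points from that edge along the panel (away from the robot), y across its thickness, z up.
- patch (a point): Middle of the glued patches: two thin dark wooden squares, one on each face of the panel at its free edge, each 30 mm (along the panel, from the edge) x 36 mm high x 3 mm; 11 mm thick in all with the panel. The point lies inside the panel 15 mm in from the free edge, 110 mm above the bench. Axes as the panel's.
- tape_roll: Bystander: cardboard-coloured ring-shaped roll, 96 mm across, 48 mm high, lying flat; origin at the centre of its underside.
- tin: Bystander: metal tin 72 mm across, 95 mm high; origin at the centre of its underside.
- screw_box: Bystander: open cardboard box 100 x 80 x 45 mm; origin at the centre of its underside.
Things that resemble listed ones, but are neither listed nor needed, are in the scene too. Several things have the shape of the panel; the one meant has the colours described above.

How it is judged:
On the way:
1. the clamp is squeezed open in the gripper, lifted off the bench, its jaws not yet around the panel edge (value of joint clip_arm above 0.38 rad and height (world z) of clip above 0.03 m and contact force between the fingers and clip above 1 N and horizontal distance between each of jaw_l, jaw_r and patch above 0.03 m), for 0.1 s.
At the end, for the whole second after the job is handed in: Fingers hold the clamp at rest, over 50 mm above the bench, open more than 0.38 rad; one jaw on each side of the patches (+y jaw on the +y side), each jaw face's middle within 12 mm of the patches' middle along the panel and in height; nothing touches the panel (value of joint clip_arm above 0.38 rad and contact force between the fingers and clip above 1 N and height (world z) of clip above 0.05 m and x of jaw_l in the frame of patch between -0.012 and 0.012 m and z of jaw_l in the frame of patch between -0.012 and 0.012 m and x of jaw_r in the frame of patch between -0.012 and 0.012 m and z of jaw_r in the frame of patch between -0.012 and 0.012 m and y of jaw_l in the frame of patch above 0.0055 m and y of jaw_r in the frame of patch below -0.0055 m and contact force between each of clip, the arm, the fingers and panel below 0.3 N and linear speed of clip below 0.02 m/s); the arm keeps its last pose, push and grip.
It fails at once if the panel or its wet patches are touched by the clamp or the robot (over 1 N) (contact force between any of clip, the fingers, the arm and panel above 1 N).
It fails at once if a bystander is moved more than 15 mm (distance of any of tape_roll, tin, screw_box from where it was at the start of the episode above 0.015 m).
It also fails if it takes over 51 s, if anything falls off the work surface, if the arm or the gripper's body presses on something with over 40 N, if the wrist force passes 120 N, or if a joint passes its speed limit or range.

## Working session

There is one attempt and no reset: what is moved stays moved. The work goes in short steps, each a Python script; the robot and the scene stay as the last script left them, time stands still between calls to the robot, and variables do not carry over. Pictures are saved under pics/ and viewed, at most 10 in all, crops included, and the job is handed in when it is done.

```bash
mkdir -p pics; ls; python3 - <<'E'
from bench import *
import cv2,numpy as np
for n in("top","side"):
    cv2.imwrite(f"pics/{n}0.png",cv2.resize(read_camera(n),(800,600),interpolation=cv2.INTER_CUBIC)[:,:,::-1])
    c=calibration(n);print(n,np.round(c["intrinsics"],1).tolist(),np.round(c["pose"],3).tolist())
s=read_state();print(s["tool_pos"],s["tool_rot"],s["time_s"],tcp_to_tips)
E
```

```text
pics
top [[475.3, 0.0, 255.9], [0.0, 475.3, 184.7], [0.0, 0.0, 1.0]] [[0.016, -0.982, 0.187, 0.241], [-1.0, -0.014, 0.013, -0.005], [-0.01, -0.188, -0.982, 1.457], [0.0, 0.0, 0.0, 1.0]]
side [[387.3, 0.0, 257.0], [0.0, 387.3, 189.0], [0.0, 0.0, 1.0]] [[-0.724, -0.503, 0.471, -0.167], [-0.689, 0.546, -0.476, 0.65], [-0.018, -0.67, -0.742, 1.136], [0.0, 0.0, 0.0, 1.0]]
[ 0.19118423 -0.62086461  0.30293185] [ 9.88858996e-01  1.48852729e-01 -1.67081075e-04 -8.50709330e-04] 0.1 0.0726
```

View pics/top0.png

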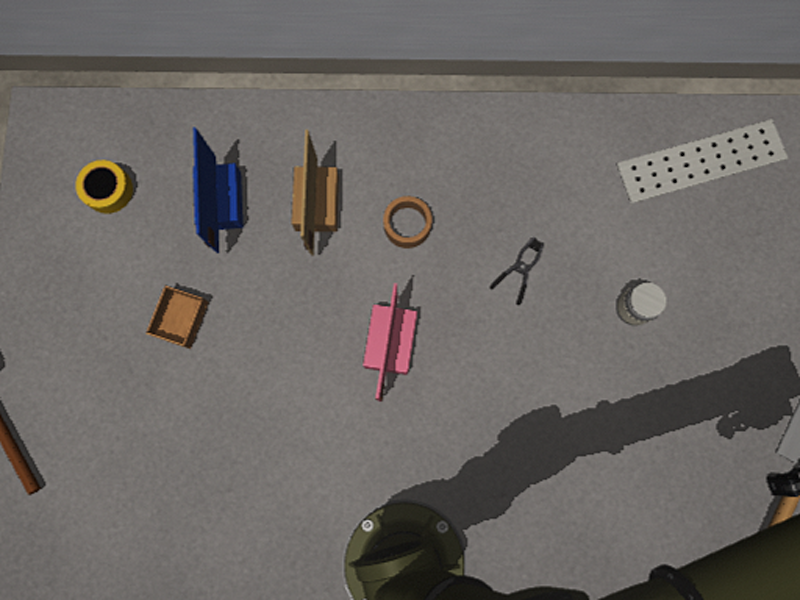

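View pics/side0.png

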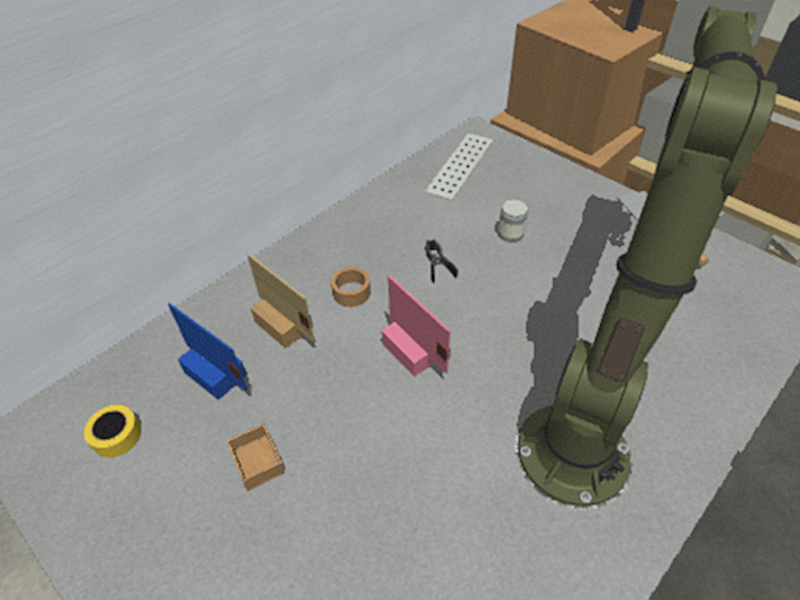

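Lookalikes in the top picture: a blue panel (205,190), a plywood-coloured one (307,190) and a pink one (390,340). The plywood one fits the description, with bare wood and dark patches. The black clamp is at (518,270), jaws towards the upper right. I'll confirm in an enlarged crop.

```bash
python3 - <<'E'
from bench import *
import cv2,numpy as np
t=np.mean([read_camera("top").astype(float) for _ in range(3)],0).astype(np.uint8)
s=np.mean([read_camera("side").astype(float) for _ in range(3)],0).astype(np.uint8)
np.savez("im0.npz",t=t,s=s)
# crops 80x60 px (x5)
b=[(t,305,145,80,60),(t,165,90,80,60),(s,255,140,80,60),(s,150,160,80,60)]
o=[cv2.resize(i[y:y+h,x:x+w],(400,300),interpolation=cv2.INTER_CUBIC) for i,x,y,w,h in b]
m=np.vstack([np.hstack(o[:2]),np.hstack(o[2:])])
cv2.imwrite("pics/c1.png",cv2.convertScaleAbs(m,alpha=1.3)[:,:,::-1])
E
```

```text
(no output)
```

View pics/c1.png

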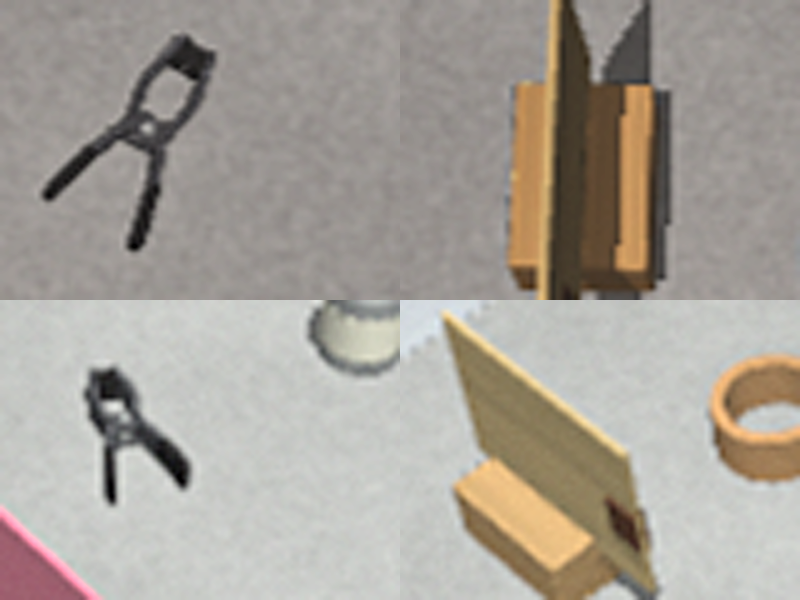

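The crop confirms the bare plywood panel with dark patches (side crop about (620,525)). The black clamp's pin is at top pixel (334.8,170.6) and its jaws face away. Now the free edge close up.

```bash
cat > h.py <<'E'
import numpy as np
from bench import *
def ray(n,u,v):
    c=calibration(n);P=c["pose"];d=P[:3,:3]@np.linalg.inv(c["intrinsics"])@[u,v,1.]
    return P[:3,3],d
def at(n,u,v,z):
    o,d=ray(n,u,v);return o+d*(z-o[2])/d[2]
def proj(n,X):
    c=calibration(n);P=c["pose"];q=c["intrinsics"]@(P[:3,:3].T@(np.asarray(X,float)-P[:3,3]));return q[:2]/q[2]
E
python3 - <<'E'
from h import *
import cv2
d=np.load("im0.npz");t,s=d["t"],d["s"]
o=[cv2.resize(i[y:y+h,x:x+w],(400,600),interpolation=cv2.INTER_CUBIC) for i,x,y,w,h in[(t,180,78,60,90),(s,150,150,60,90)]]
cv2.imwrite("pics/c2.png",cv2.convertScaleAbs(np.hstack(o),alpha=1.3)[:,:,::-1])
for n,u,v,z in [("top",334.8,170.6,.028),("top",314.2,184,.028),("top",331.6,194,.028),("top",344.4,154,.028),("side",279.2,145+1,.028),("side",277.6,180,.014),("side",292,177,.014),("side",196,191,.19),("side",158.6,162.4,.19)]:print(n,u,v,np.round(at(n,u,v,z),4))
E
```

```text
top 334.8 170.6 [ 0.5619 -0.2281  0.028 ]
top 314.2 184 [ 0.519  -0.1645  0.028 ]
top 331.6 194 [ 0.4887 -0.2172  0.028 ]
top 344.4 154 [ 0.6149 -0.2585  0.028 ]
side 279.2 146 [ 0.6368 -0.3045  0.028 ]
side 277.6 180 [ 0.5178 -0.1603  0.014 ]
side 292 177 [ 0.4864 -0.2116  0.014 ]
side 196 191 [0.5745 0.1854 0.19  ]
side 158.6 162.4 [0.7758 0.1869 0.19  ]
```

View pics/c2.png

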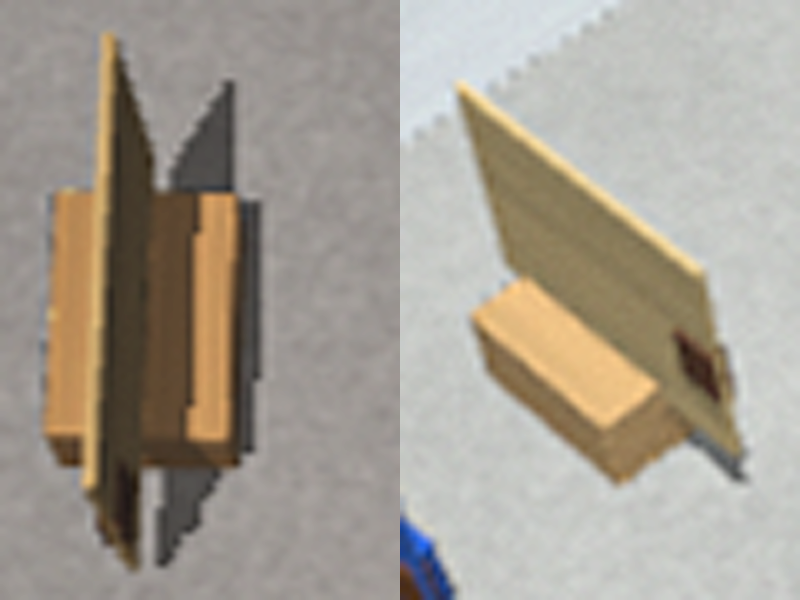

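```bash
python3 - <<'E'
from h import *
from scipy.optimize import least_squares
obs=[("top",193.22,150.6,0,.19),("top",195.9,82.8,.2,.19),("top",199.8,162.8,0,.045),("side",158.4,162.,.2,.19),("side",195,190.4,0,.19),("side",200.3,217.8,0,.045)]
f=lambda p:np.concatenate([proj(n,[p[0]+l*np.cos(p[2]),p[1]+l*np.sin(p[2]),z])-[u,v] for n,u,v,l,z in obs])
r=least_squares(f,[.575,.185,0]);print("panel",r.x,np.round(r.fun,1))
# clip: pin, jaw tip (z 28), handle end centres
o2=[("top",334.4,170.2,0,0,.028),("top",344,153.6,.062,0,.028),("top",313.8,183.6,-.070,.031,.026),("top",331.2,193.6,-.070,-.031,.026),("side",277.2,179.6,-.07,.031,.014),("side",291.6,176.6,-.07,-.031,.014)]
g=lambda p:np.concatenate([proj(n,[p[0]+a*np.cos(p[2])-b*np.sin(p[2]),p[1]+a*np.sin(p[2])+b*np.cos(p[2]),z])-[u,v] for n,u,v,a,b,z in o2])
q=least_squares(g,[.564,-.226,-.53]);print("clip",q.x,np.round(q.fun,1))
np.savez("est.npz",panel=r.x,clip=q.x)
x,y,a=q.x;gp=np.array([x-.052*np.cos(a),y-.052*np.sin(a)])
print("grip",gp)
for th in(a,a+np.pi):
    Q=[np.cos(th/2),np.sin(th/2),0,0]
    print(solve_ik([*gp,.25],Q),solve_ik([*gp,.079],Q))
px,py,b=r.x
P=np.array([px,py])+(.015-.107)*np.array([np.cos(b),np.sin(b)])
for th in(b,b+np.pi):
    Q=[np.cos(th/2),np.sin(th/2),0,0]
    print(solve_ik([*P,.17],Q),solve_ik([*(P-[.08*np.cos(b),.08*np.sin(b)]),.17],Q))
E
```

```text
panel [5.76893148e-01 1.86378762e-01 3.32320377e-04] [-0.2 -0.1  0.  -0.7 -0.1 -0.1  0.1  0.2  0.3  0.4  0.5  0.1]
clip [ 0.564322   -0.22574244 -0.55249645] [-0.4 -0.4  0.3 -0.3 -0.3 -0.1 -0.3  0.6  0.2 -0.3  0.6 -0.4]
grip [ 0.52005872 -0.19845212]
[ 0.69917136  0.18249244 -0.42512183  1.74585143  0.07949463  1.23017701
 -1.86959324] [ 0.63680149  0.37133404 -0.36940191  1.89705087  0.16762745  0.90309137
 -1.93713816]
[ 0.87708379  0.20720589 -0.62864816  1.73993647  0.12845106  1.23581046
  1.23454757] [ 0.82970102  0.41315205 -0.59813986  1.89027605  0.28724771  0.92397938
  1.1138792 ]
[ 0.63072245  0.40373624 -1.21926998  1.90054404  0.4198496   1.13099987
 -2.31885887] [-6.07338203e-01  1.60562632e-03  1.16777702e-01  2.10052447e+00
 -2.16990204e-04  1.03947350e+00 -2.06091471e+00]
[ 0.68456788  0.47163701 -1.31110165  1.8995941   0.49913968  1.16138227
  0.76104761] [ 0.80769716  0.13250779 -1.33453771  2.06340254  0.14847653  1.05178011
  0.9722411 ]
```

```bash
python3 - <<'E'
from h import *
import cv2
e=np.load("est.npz");x,y,a=e["clip"];gp=[x-.052*np.cos(a),y-.052*np.sin(a)]
th=a+np.pi;Q=[np.cos(th/2),np.sin(th/2),0,0]
set_gripper(1.0,60)
reach([*gp,.2],Q)
movel([*gp,.12],Q)
i=cv2.resize(read_camera("top")[135:210,290:390],(400,300),interpolation=cv2.INTER_CUBIC)
movel([*gp,.079],Q,.08)
j=cv2.resize(read_camera("side")[110:200,230:350],(400,300),interpolation=cv2.INTER_CUBIC)
cv2.imwrite("pics/g1.png",cv2.convertScaleAbs(np.hstack([i,j]),alpha=1.4)[:,:,::-1])
s=read_state();print(s["time_s"],s["tool_pos"],s["wrist_force"],s["finger_gap"],s["grip_force"])
E
```

```text
4.025 [ 0.5203398  -0.19840428  0.0791548 ] [ 0.94581865 -0.47681293  0.4368708 ] 0.9993523849815821 0.0
```

View pics/g1.png

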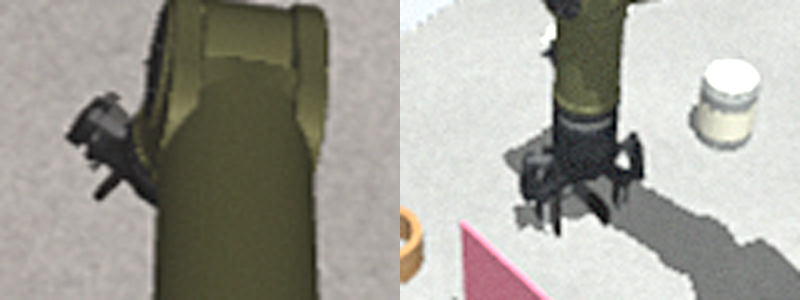

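The side crop shows both handles ((557,220) and (597,205)) between the open fingers, with no contact. Closing in stages.

```bash
python3 - <<'E'
from h import *
for o in(.72,.6,.5,.35):
    set_gripper(o,60)
    s=read_state();print(o,round(s["time_s"],2),np.round(s["wrist_force"],1),round(s["finger_gap"],3),round(s["grip_force"],1),np.round(s["torque"],2))
E
```

```text
0.72 4.39 [-1.2  0.3  5.6] 0.724 5.2 [ 0.19  0.18 -0.04]
0.6 4.66 [-1.2  0.9  8.2] 0.607 7.4 [0.24 0.32 0.02]
0.5 4.91 [-1.5  1.  10.4] 0.504 8.9 [0.26 0.38 0.02]
0.35 5.14 [-2.7  2.5 15.3] 0.394 60.1 [ 0.55  0.39 -0.06]
```

```bash
python3 - <<'E'
from h import *
p=read_state()["tool_pos"];Q=read_state()["tool_rot"]
movel([p[0],p[1],.10],None,.05)
movel([p[0],p[1],.32],None,.15)
s=read_state();print(round(s["time_s"],2),s["joint_pos"],np.round(s["wrist_force"],1),round(s["finger_gap"],3),round(s["grip_force"],1))
px,py,b=np.load("est.npz")["panel"]
for th in(b,b+np.pi):
  q=[np.cos(th/2),np.sin(th/2),0,0]
  for x,z in((px-.092-.075,.32),(px-.092-.075,.175),(px-.092,.175),(px-.092,.32)): 
    r=solve_ik([x,py,z],q);print(round(x,3),z,None if r is None else np.round(r,2))
E
```

```text
7.33 [ 0.89092197  0.16611163 -0.64054945  1.64127322  0.10061022  1.3694632
  1.25498074] [-0.3  0.5 -1.7] 0.388 59.5
0.41 0.32 [ 0.72 -0.18 -1.07  1.86 -0.16  1.37 -1.88]
0.41 0.175 [ 0.55  0.07 -1.04  2.05  0.07  1.05 -2.1 ]
0.485 0.175 [ 0.31  0.23 -0.8   1.9   0.19  1.08 -2.14]
0.485 0.32 [ 0.45  0.1  -0.92  1.72  0.08  1.36 -2.05]
0.41 0.32 [ 0.79 -0.2  -1.12  1.86 -0.18  1.37  1.29]
0.41 0.175 [ 0.75  0.12 -1.26  2.05  0.13  1.06  0.99]
0.485 0.175 [ 0.56  0.33 -1.11  1.9   0.33  1.11  0.89]
0.485 0.32 [ 0.64  0.14 -1.13  1.72  0.13  1.37  1.06]
```

```bash
python3 - <<'E'
from h import *
import cv2
px,py,b=np.load("est.npz")["panel"]
th=b+np.pi;q=[np.cos(th/2),np.sin(th/2),0,0]
x=px-.167
reach([x,py,.32],q)
movel([x,py,.175],q,.1)
hold(.3)
s=read_state();print(round(s["time_s"],2),s["tool_pos"],np.round(s["wrist_force"],1),round(s["finger_gap"],3),round(s["grip_force"],1))
t=np.mean([read_camera("top").astype(float) for _ in range(3)],0).astype(np.uint8)
d=np.mean([read_camera("side").astype(float) for _ in range(3)],0).astype(np.uint8)
np.savez("im1.npz",t=t,s=d)
# predicted jaw tips with nominal grip
for n in("top","side"):print(n,[np.round(proj(n,[x+dx,py+dy,z]),1).tolist() for dx,dy,z in((.114,.014,.124),(.114,-.014,.124),(.114,.014,.096),(.052,0,.124))])
o=[cv2.resize(i[y:y+100,u:u+66],(396,600),interpolation=cv2.INTER_CUBIC) for i,u,y in[(t,160,100),(d,165,165)]]
cv2.imwrite("pics/s1.png",cv2.convertScaleAbs(np.hstack(o),alpha=1.5)[:,:,::-1])
E
```

```text
10.72 [0.41002399 0.18632333 0.17517923] [ 0.2 -0.7 -1.7] 0.392 59.5
top [[190.6, 174.2], [200.4, 174.4], [192.0, 176.2], [194.6, 195.6]]
side [[205.1, 214.3], [211.4, 209.5], [206.1, 219.5], [220.8, 222.0]]
```

View pics/s1.png

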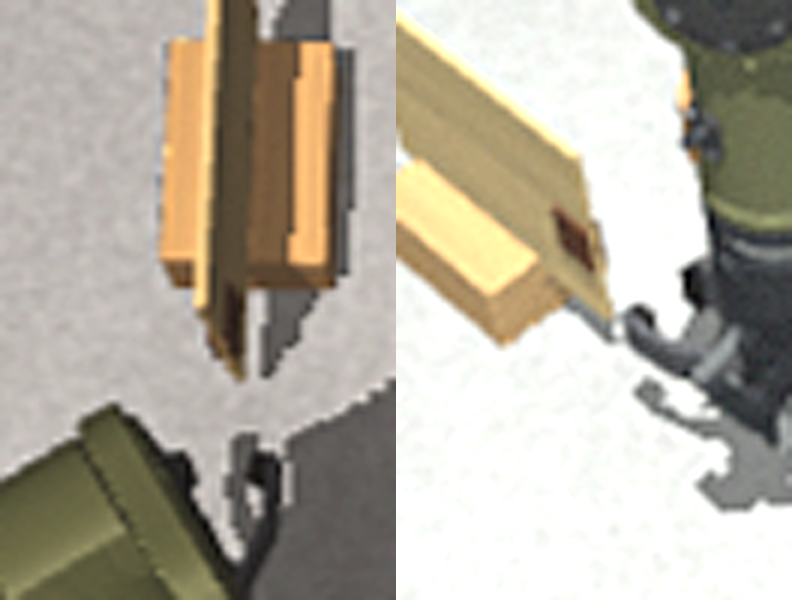

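The clamp is held open facing the panel edge: jaws at about (640,320) and (690,285) in the side crop, and (180,465) and (265,465) in the top crop. I'll overlay the predicted jaw faces to check.

```bash
python3 - <<'E'
from h import *
import cv2
d=np.load("im1.npz");px,py,b=np.load("est.npz")["panel"];x=.410;y=.1863
out=[]
for n,i,u,v in(("top",d["t"],178,164),("side",d["s"],194,196)):
    k=10;im=cv2.convertScaleAbs(cv2.resize(i[v:v+60,u:u+40],(400,600),interpolation=cv2.INTER_CUBIC),alpha=1.8)
    for sg,c in((1,(255,0,0)),(-1,(0,160,255))):
        P=[proj(n,[x+.106+a,y+sg*w,z]) for a,w,z in((-.0068,.0119,.124),(.0068,.0153,.124),(.0068,.0153,.096),(-.0068,.0119,.096))]
        P=((np.array(P)-[u,v]+.5)*k).astype(int);cv2.polylines(im,[P],True,c,1)
    out.append(im)
cv2.imwrite("pics/o1.png",np.hstack(out)[:,:,::-1])
E
```

```text
(no output)
```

View pics/o1.png

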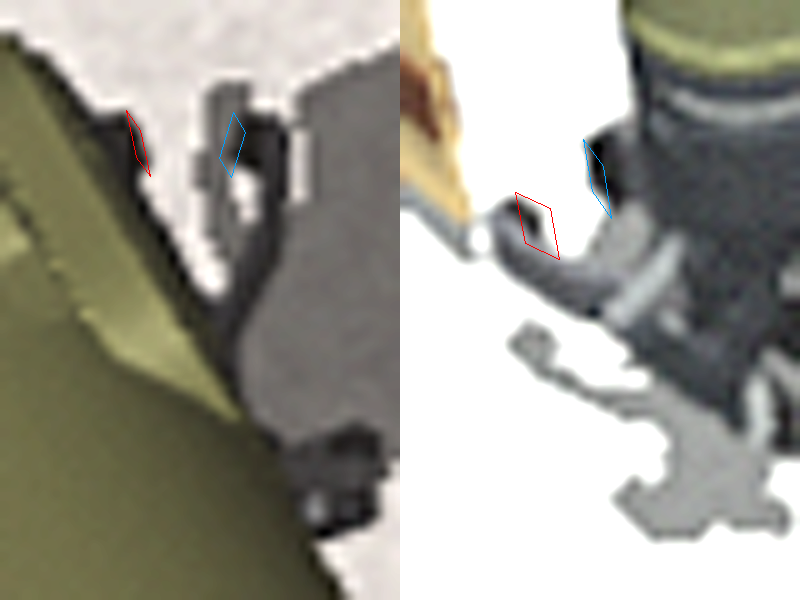

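The overlay agrees within about 2 mm (faces at (140,145) and (232,145) in the top crop). Moving in slowly, watching forces.

```bash
python3 - <<'E'
from h import *
import cv2
px,py,b=np.load("est.npz")["panel"]
xt=px+.015-.106
for x in(.44,.465,xt):
    movel([x,py,.1755],None,.04)
    s=read_state();print(round(s["time_s"],2),np.round(s["tool_pos"],4),np.round(s["wrist_force"],1),round(s["grip_force"],1))
hold(.3)
x,y=s["tool_pos"][:2];out=[]
for n,u,v in(("top",178,139),("side",180,185)):
    i=np.mean([read_camera(n).astype(float) for _ in range(3)],0).astype(np.uint8)
    k=10;im=cv2.convertScaleAbs(cv2.resize(i[v:v+60,u:u+40],(400,600),interpolation=cv2.INTER_CUBIC),alpha=1.6)
    def draw(pts,c):
        P=((np.array([proj(n,p) for p in pts])-[u,v]+.5)*k).astype(int);cv2.polylines(im,[P],True,c,1)
    for sg,c in((1,(255,0,0)),(-1,(0,160,255))):
        draw([[x+.106+a,y+sg*w,z] for a,w,z in((-.0068,.0119,.124),(.0068,.0153,.124),(.0068,.0153,.096),(-.0068,.0119,.096))],c)
        draw([[px+a,py+sg*.0055,z] for a,z in((0,.128),(.03,.128),(.03,.092),(0,.092))],(0,255,0))
    out.append(im)
cv2.imwrite("pics/o2.png",np.hstack(out)[:,:,::-1])
E
```

```text
11.92 [0.4397 0.1865 0.1754] [-0.8 -0.2 -0.8] 59.5
12.69 [0.4647 0.1865 0.1754] [-0.1  0.1 -0.5] 59.5
13.37 [0.4857 0.1865 0.1754] [ 0.   0.  -1.2] 59.5
```

View pics/o2.png

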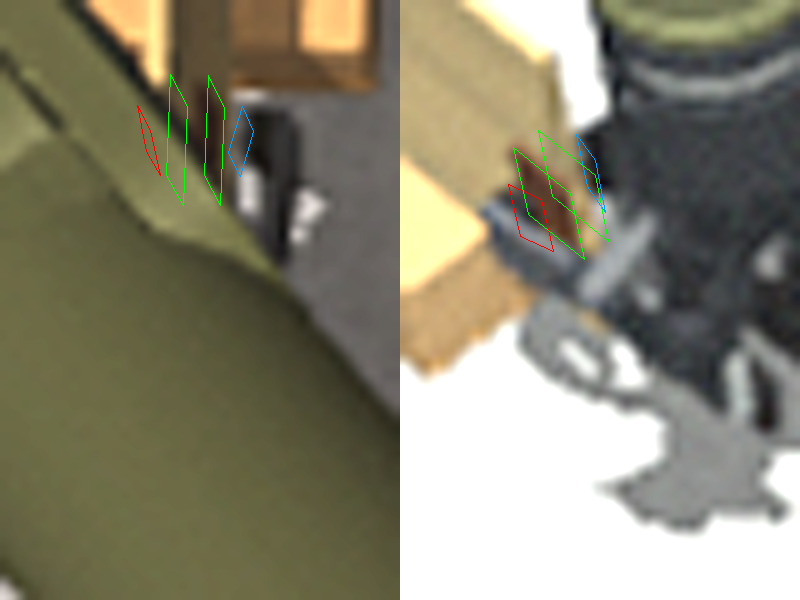

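The side crop shows the brown patch (545,200) between the jaws (about (515,215) and (590,165)), clear on both sides. The wrist force is about zero and the grip is steady, so I'm handing in.

```bash
python3 -c "
from bench import *
print(job_done())"
```

```text
the job is handed in; nothing more can be done
None
```

I handed the job in at about 14 s with the clamp held open around the patches on the plywood panel. The last pictures showed clear gaps on both sides and the wrist force read about zero; the judge's result was not shown.

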